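# Press a flanged blank home in the collet against its sprung ejector and hold it

### The job

Take the brass blank with the wide flange out of the wooden rack and put its chamfered spigot down into the collet of the green collet closer. Press it down against the sprung ejector until its flange is fully home, flat on the collet's face, and finish while still holding it pressed firmly home (a hand push, no ramming), so that I can close the collet with the pedal. Leave the other pieces in the rack, and the oil can and chuck key, where they are.

Things in the scene. Friction and masses are not known exactly. Their poses are not given: they have to be found in the camera images.
- blank: the workpiece: turned brass, 0.2 to 0.4 kg, the only piece with a flange; stands foot down in one of the three rack holes, flange on the rack top. Origin: centre of the foot, z up its axis. From the foot: spigot 24 mm across, 28 mm long (lowest 4 mm chamfered to 18 mm), flange 40 mm across, 8 mm thick (28 to 36 mm up), boss to grip, 22 mm across, 34 mm long (36 to 70 mm up)
- shoulder (a point): point on the blank's axis in the plane of the flange's underside, 28 mm above the blank's origin; it coincides with collet_face when the blank is home
- collet_face (a point): centre of the open collet's mouth, in the plane of its flat top face, 95 mm above the bench; z up. The collet is a steel ring 37 mm across with a plain 26 mm bore, 55 mm deep, 4 mm proud of the dark cap ring (92 mm across). Its face is the hard stop for the flange
- closer: air-operated collet closer, fixed: round green base 150 mm across, 16 mm thick, green housing 112 mm across up to 78 mm height, dark cap ring up to 91 mm. Origin: centre of its underside on the bench; collet_face is 95 mm straight above. Two copper pipes on its +x side go down into the bench 90 mm from the axis
- ejector (a joint): travel (m) of the sprung ejector, a 21 mm steel pad in the collet's bore. 0: at rest, pad 16 mm below the face; grows as it is pushed down. Resists with 6 N at 0 plus 0.5 N per mm: 12 N at 0.012, where the blank's flange meets the collet's face (the pad could go on to 0.017). Left alone it lifts the blank 12 mm off the face
- rack: fixed block of light wood, 90 (x) by 240 (y) by 40 (z) mm, with three 30 mm holes, 34 mm deep, in a row along its y axis at -75, 0 and +75 mm. Origin: centre of its underside on the bench
- bar: bystander in the rack: plain round brass bar, 24 mm across, 70 mm long, standing on the hole's bottom, its top 36 mm above the rack. Origin: centre of its foot, z up
- pin: bystander in the rack: stepped brass pin without flange, 24 mm across for 44 mm, then 14 mm across for 26 mm; top 36 mm above the rack. Origin: centre of its foot, z up
- oilcan: bystander: grey oil can, 68 mm across, 102 mm high, with a thin brass spout up to 168 mm high reaching 43 mm to its +x. Origin: centre of its underside
- chuckkey: bystander: steel chuck key lying on the bench, shank 95 mm along its x, cross bar 110 mm along its y at 40 mm on the -x side, 16 mm high. Origin: on the bench under the shank's middle
Not all that is in view belongs to the job. Leave any orange look-alike of the blank alone.

How it is judged:
By the outcome, as a careful person would: the job done as asked, in the order asked, and still so for the second after the job is handed in, while the arm keeps its last pose, push and grip.
It also fails if it takes over 45 s, if anything falls off the work surface, if the arm or the gripper's body presses on something with over 40 N, if the wrist force passes 120 N, or if a joint passes its speed limit or range.

### The arm

A 6-joint arm with a two-finger parallel gripper is mounted at the origin on the work surface. World frame = base frame: x ahead of the robot, y to its left, z up, the work surface at z = 0. Lengths are in m, angles in degrees, forces in N, time in s.
With the tool pointing down it reaches from about 0.35 to 0.875 m from the base axis. Payload 4.2 kg.
Tool frame: the origin (TCP) lies midway between the tips of the shut fingers; the grasp point (between the pads) lies 19 mm behind it (r.pinch_z is the distance from the TCP to the grasp point, in m); z points along the fingers, y is the line along which they close (so a half turn about z gives the same grasp; the last joint's range is limited). The gripper opens to 87 mm and grips with 3 to 60 N. Pads are 19 mm wide; open, the fingers measure 117 mm over their backs; the gripper's body (75 mm by 190 mm) begins 51 mm behind the grasp point.
Start: joints at [79.618, 22.042, 0.453, 0, -68.411, -14.817], TCP at [0.266, 0.566, 0.223] pointing down, gripper open.
Joint ranges: [-179.83, 179.83], [-69.29, 118.12], [-61.27, 80.66], [-181.25, 117.63], [-171.15, -9.14], [-177.46, 177.46]. Speed limits (degrees/s): [159.86, 159.86, 180, 180, 180, 180].

### API

Orientations are given as a 3x3 rotation matrix whose columns are the frame's x, y, z axes.
In Python, from station import r, imaging, models gives the robot as it stands. The module is installed in compiled form; this text tells all that it offers.
- The arm moves only by the tool apply_moves, never from a script. Its argument "moves" is a list of rows, each a list of 2 entries, a list of its own where there are three numbers: the shift along the tool's x, y, z in m, then the turn about the tool's z in degrees. A call has 1 to 5 rows; each row shifts and turns the commanded pose from where the row before left it, along the tool's axes as they then stand; what a row does not reach is not made up. A row lasts 1/12 s, in which the tool goes at most 41.7 mm and 7.16 degrees, less where a joint would pass 70% of its speed; a pose out of reach is approached as far as the arm can. A call is refused whole if a number of a shift passes 0.0417 or a number of a turn 7.16, either way. A call with a gripper value outside its range is refused whole. "hand" is the finger opening in m, from 0 to 0.087, set as the call begins (left out, the last holds). The fingers move at their own pace and stop on an object; the grip force is fixed at half the most. Time passes only in rows, so rows that do not move let the fingers close. It gives the time, the measured TCP pose, the force, the opening and the grip force at its end, in the units of the state.
- r.sense(): the state, without advancing time (a new reading comes with each control period).
- imaging.capture(name): name is "scene" or "side" or "wrist"; returns a dict with "frame" (400x640x3 uint8, blue, green, red), "intrinsics" (3x3 intrinsics, pixels), "eye" and "orientation" of the camera in the world. Camera axes: x right, y down, z forward; pixel columns grow to the right and rows downward; lengths in m; the calibration is good to about 2 mm. A picture is of the moment at which its call begins. There is no depth.
- r.finish_job(): hands the job in; it is judged then, once.
Trained networks look in a picture, given as the dict that the camera call returned (one of the last four; its "shot" number tells which), for a name from the list of things; names that differ only in an ending like _2 or _b are one class to them, and where a whole thing is asked for, a point or a joint stands for the part that bears it (a point fixed in the world has none). Each returns a list of dicts, best first, with "confidence" (0 to 1); they miss things now and then, are a little off and sometimes report something else, mostly with a low value. They report only what shows in the picture. A call takes as long as a camera call. They do not tell look-alikes from the thing itself.
- models.cut_out(picture, target): "region" (400x640 bool, what is visible of it) and "extent" ([left, top, width, height] as shares, 0 to 1, of the picture: columns of its width, rows of its height, round what is visible of it).
- models.place_of(picture, target): "at" ([column, row] as shares, 0 to 1, of the picture: columns of its width, rows of its height: a listed point, or the origin of a listed thing).
The state is a dict: "time_s": time; "joints": joint angles; "joint_velocities": joint speeds; "effort": joint torques, N m; "tcp_pos": TCP position; "ee_rot": TCP orientation; "wrist_force": force on the tool from outside, world axes, zero at the start; "moment": the same for the moment, N m; "gripper_width": opening from 0.0 (shut) to 1.0 (fully open); "gripper_force": force on a finger pad.
Only numpy, scipy, OpenCV 4.12 (cv2) and the standard library are available. Lean on these libraries where they do the work, as an engineer would, in place of code of your own. Each camera call takes 0.05 s, during which the arm holds its last target. There are 200 camera calls.

## Working session

There is one attempt and no reset: what is moved stays moved. The work goes in short steps, Python scripts to look and compute and a tool call to move; the robot and the scene stay as the last step left them, time stands still between calls to the robot, and variables do not carry over. Pictures are saved under pics/ and viewed, at most 10 in all, crops included, and the job is handed in when it is done.

Besides the shell and the picture viewer there is one more tool, called as a command line: name --argument value ..., lists and objects as JSON in quotes. apply_moves: Moves the arm, as the interface text tells. Its arguments: {"type":"object","properties":{"moves":{"type":"array"},"hand":{"type":"number"}},"required":["moves"]}

```bash
mkdir -p pics
cat > h.py <<'E'
import numpy as np, cv2
from station import r, imaging, models
def ray(p,uv):
    K=np.array(p["intrinsics"]);d=np.array(p["orientation"])@np.linalg.inv(K)@np.array([uv[0],uv[1],1.])
    return np.array(p["eye"]),d/np.linalg.norm(d)
def tri(rs):
    A=sum(np.eye(3)-np.outer(d,d) for e,d in rs);b=sum((np.eye(3)-np.outer(d,d))@e for e,d in rs)
    x=np.linalg.solve(A,b);return x,[np.linalg.norm((np.eye(3)-np.outer(d,d))@(x-e)) for e,d in rs]
def onz(p,uv,z):
    e,d=ray(p,uv);return e+d*(z-e[2])/d[2]
def proj(p,X):
    c=np.array(p["orientation"]).T@(np.array(X)-np.array(p["eye"]));q=np.array(p["intrinsics"])@c;return q[:2]/q[2]
def px(a): return np.array(a)*[640,400]
E
python3 - <<'E'
from h import *
np.set_printoptions(precision=4,suppress=True)
ps={n:imaging.capture(n) for n in("scene","side","wrist")}
cv2.imwrite("pics/a.png",np.vstack([cv2.resize(ps[n]["frame"],(480,300)) for n in("scene","side")]))
cv2.imwrite("pics/aw.png",ps["wrist"]["frame"])
for n,p in ps.items():
    print(n,p["eye"])
    for t in("blank","shoulder","collet_face","closer","rack","bar","pin","oilcan","chuckkey"):
        print(t,[(px(d["at"]).round(1).tolist(),round(d["confidence"],2)) for d in models.place_of(p,t)][:4])
print(r.sense(), r.pinch_z)
E
```

```text
scene [1.4056 0.8705 0.785 ]
blank [([350.3, 245.3], 0.84), ([372.9, 222.6], 0.68), ([408.0, 246.6], 0.53)]
shoulder [([406.2, 238.1], 0.83), ([347.7, 234.3], 0.78), ([374.4, 211.6], 0.64)]
collet_face [([277.8, 154.7], 0.42)]
closer [([278.0, 180.1], 0.9)]
rack [([349.3, 217.2], 0.72)]
bar [([349.7, 218.8], 0.69), ([331.0, 202.1], 0.59)]
pin [([352.6, 214.6], 0.5), ([281.5, 181.0], 0.19)]
oilcan [([251.7, 220.8], 0.9)]
chuckkey [([447.5, 259.2], 0.7)]
side [0.4236 0.7373 0.9111]
blank [([331.9, 318.8], 0.83), ([306.9, 264.5], 0.54), ([345.5, 274.0], 0.5)]
shoulder [([346.2, 267.8], 0.76), ([335.1, 312.5], 0.65), ([306.4, 256.8], 0.53)]
collet_face [([381.3, 142.8], 0.42)]
closer [([377.8, 165.9], 0.67)]
rack [([355.0, 249.8], 0.61)]
bar [([357.6, 226.1], 0.6)]
pin [([344.3, 266.9], 0.64), ([355.3, 249.9], 0.51)]
oilcan [([300.2, 179.6], 0.92)]
chuckkey [([333.0, 369.1], 0.73)]
wrist [0.3257 0.5382 0.3836]
blank []
shoulder []
collet_face []
closer []
rack []
bar []
pin []
oilcan []
chuckkey []
{'time_s': 1.5, 'joints': array([ 79.6174,  22.0435,   0.453 ,  -0.0013, -68.4105, -14.8169]), 'joint_velocities': array([-0.0642, -0.0188,  0.0364, -0.0268, -0.0074,  0.0784]), 'effort': array([  0.    , -39.0469,  18.7621,   4.2244,   0.0155,  -0.    ]), 'tcp_pos': array([0.2661, 0.5655, 0.2225]), 'ee_rot': array([[ 0.9048, -0.4258, -0.    ],
       [-0.4258, -0.9048, -0.    ],
       [-0.    ,  0.    , -1.    ]]), 'wrist_force': array([-0.1916,  1.1224, -0.3479]), 'moment': array([-0.0154, -0.0036, -0.0098]), 'gripper_force': 0.0, 'gripper_width': 0.997719036356382} 0.0187
```

View pics/a.png

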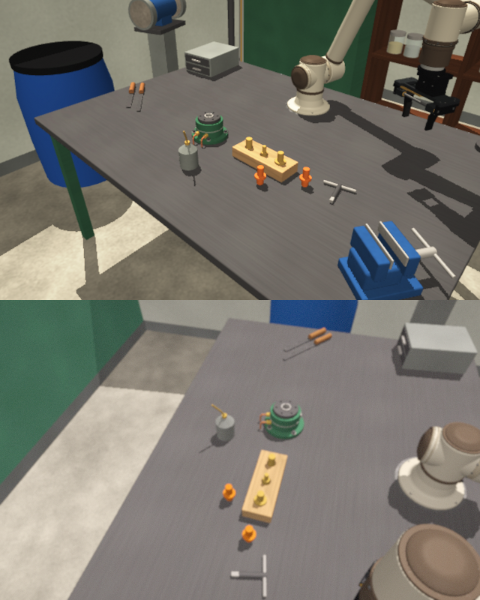

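View pics/aw.png

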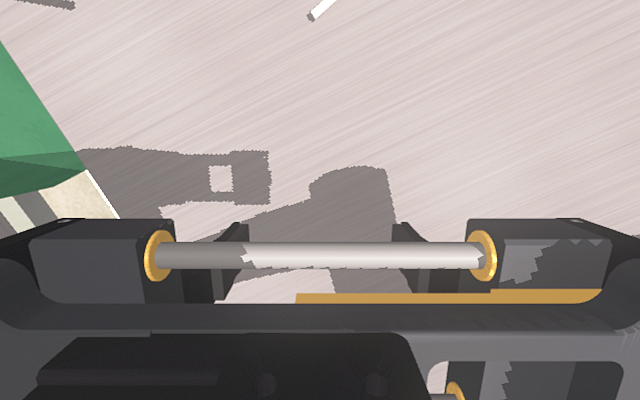

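The scene view shows the rack with three brass pieces at about (331,191), (353,202) and (374,211), and two orange look-alikes at (346,234) and (407,238). The collet closer is at (278,157). In the side view the pieces are at (361,215), (356,240) and (347,264). The candidates are these five, and (374,211) seems to be the one with the flange. I'll check it in a crop.

Run:
```python
from h import *
np.set_printoptions(precision=4,suppress=True)
a=imaging.capture("scene");b=imaging.capture("side")
ca=cv2.resize(a["frame"][135:260,240:440],(800,500)[:2],interpolation=cv2.INTER_CUBIC)
cb=b["frame"][195:295,300:400]
ca=cv2.resize(a["frame"][180:240,310:410],(500,300),interpolation=cv2.INTER_CUBIC)
cb=cv2.resize(b["frame"][195:295,320:380],(300,500),interpolation=cv2.INTER_CUBIC)
im=np.zeros((500,800,3),np.uint8);im[:300,:500]=ca;im[:,500:]=cb
cv2.imwrite("pics/b.png",im)
for n,u,v in(("blank",(372.9,222.6),(345.5,274)),("shoulder",(374.4,211.6),(346.2,267.8)),("face",(277.8,154.7),(381.3,142.8)),("closer",(278,180.1),(377.8,165.9)),("rack",(349.3,217.2),(355,249.8)),("oil",(251.7,220.8),(300.2,179.6)),("key",(447.5,259.2),(333,369.1))):
    print(n,*tri([ray(a,u),ray(b,v)]))
for n,p in(("a",a),("b",b)):
  for t in("rack","closer","collet_face","shoulder"):
    for d in models.cut_out(p,t)[:3]: print(n,t,round(d["confidence"],2),(np.array(d["extent"])*[640,400,640,400]).round(1))
# rack orientation from mask via top plane
for p in(a,b):
    m=models.cut_out(p,"rack")[0]["region"].astype(np.uint8)
    c=max(cv2.findContours(m,0,2)[0],key=cv2.contourArea)[:,0]
    w=np.array([onz(p,q,.04)[:2] for q in c],np.float32)
    print(cv2.minAreaRect(w))
```

```text
blank [0.5199 0.2355 0.0184] [np.float64(0.0028400081100225494), np.float64(0.0028400081100225846)]
shoulder [0.5186 0.238  0.0534] [np.float64(0.003879047090373344), np.float64(0.0038790470903734358)]
face [ 0.5121 -0.1427  0.0869] [np.float64(0.00023868342471365336), np.float64(0.0002386834247137613)]
closer [ 0.5144 -0.1441 -0.0035] [np.float64(0.0018890153157053672), np.float64(0.0018890153157056194)]
rack [ 0.5155  0.1499 -0.0062] [np.float64(0.00229765386837808), np.float64(0.002297653868378087)]
oil [ 0.7153 -0.0349 -0.0028] [np.float64(0.000789814644844975), np.float64(0.00078981464484496)]
key [ 0.4948  0.4485 -0.0012] [np.float64(0.0014038602674086682), np.float64(0.0014038602674087204)]
a rack 0.57 [309.3 189.4  90.3  53.6]
a closer 0.9 [258.2 148.1  44.4  45.1]
a collet_face 0.61 [271.3 153.2  11.9   5. ]
a shoulder 0.8 [341.7 220.5  14.7  26.8]
a shoulder 0.76 [400.8 222.6  13.2  26.9]
a shoulder 0.58 [270.5 153.3  15.2   3.2]
b rack 0.77 [322.3 200.2  59.3  98.5]
b closer 0.9 [346.2 131.5  58.9  51.5]
b collet_face 0.49 [373.3 141.5  14.7   5.5]
b shoulder 0.8 [296.9 244.2  17.8  21.4]
b shoulder 0.66 [322.  300.5  19.7  23.3]
((0.5383919477462769, 0.1718193143606186), (0.27082499861717224, 0.13165247440338135), 88.9054946899414)
((0.5161611437797546, 0.16636346280574799), (0.2580275237560272, 0.0916246697306633), 89.04414367675781)
```

View pics/b.png

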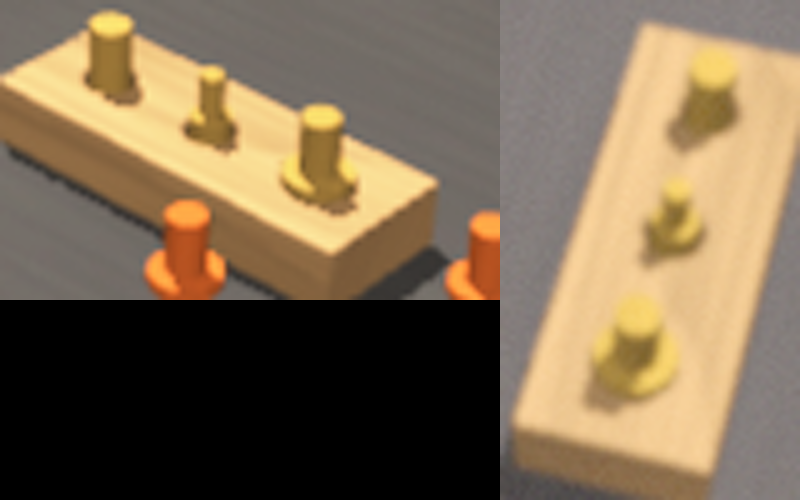

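The crop confirms it: the piece at scene (374,211) / side (347,264) is brass, sits in the rack's near hole and is the only one there with a flange. The other two are the bar and the pin. The orange look-alikes are outside the rack. Next I'll move over it.

apply_moves --moves '[[[0.0369,0.0191,0],0],[[0.0369,0.0191,0],0],[[0.0369,0.0191,0],0],[[0.0369,0.0191,0],0],[[0.0369,0.0191,0],0]]'

```text
time_s: 2.52
tcp_pos: [0.3931, 0.399, 0.2228]
ee_rot: [[0.905, -0.425, 0.0], [-0.425, -0.905, 0.0], [0.0, -0.0, -1.0]]
wrist_force: [1.3, 0.8, 0.8]
gripper_width: 1.0
gripper_force: 0.0
```

apply_moves --moves '[[[0.0369,0.0191,0],0],[[0.0369,0.0191,0],0],[[0.0369,0.0191,0],0],[[0.0369,0.0191,0],0],[[0.0369,0.0191,0],0]]'

```text
time_s: 2.93
tcp_pos: [0.5196, 0.2338, 0.2229]
ee_rot: [[0.905, -0.425, 0.001], [-0.425, -0.905, 0.0], [0.0, -0.001, -1.0]]
wrist_force: [0.9, 0.3, -0.4]
gripper_width: 1.001
gripper_force: 0.0
```

apply_moves --moves '[[[0,0,0],6.48],[[0,0,0],6.48],[[0,0,0],6.48],[[0,0,0],6.48],[[0,0,0],6.48]]'

```text
time_s: 3.35
tcp_pos: [0.5188, 0.2353, 0.2226]
ee_rot: [[0.531, -0.848, 0.0], [-0.848, -0.531, 0.0], [0.0, -0.0, -1.0]]
wrist_force: [-0.6, 0.5, 0.0]
gripper_width: 1.003
gripper_force: 0.0
```

apply_moves --moves '[[[0,0,0],6.48],[[0,0,0],6.48],[[0,0,0],6.48],[[0,0,0],6.48],[[0,0,0],6.48]]'

```text
time_s: 3.77
tcp_pos: [0.5187, 0.2356, 0.2226]
ee_rot: [[-0.006, -1.0, 0.0], [-1.0, 0.006, 0.0], [-0.0, -0.0, -1.0]]
wrist_force: [-0.2, 0.2, -0.6]
gripper_width: 1.002
gripper_force: 0.0
```

Run:
```python
from h import *
np.set_printoptions(precision=4,suppress=True)
a=imaging.capture("wrist");cv2.imwrite("pics/c.png",a["frame"]);s=r.sense();print(s["tcp_pos"],s["ee_rot"],s["time_s"],s["joints"]);print(a["eye"],a["orientation"],a["intrinsics"])
for t in("shoulder","blank","collet_face","rack"):
    print(t,[(px(d["at"]).round(1).tolist(),round(d["confidence"],2)) for d in models.place_of(a,t)][:4])
for z in(.04,.082):print(proj(a,[.519,.238,z]))
A=imaging.capture("scene");B=imaging.capture("side")
print(tri([ray(A,(374.4,203.6)),ray(B,(347.6,258.4))]))
```

```text
[0.5186 0.2355 0.2226] [[-0.0093 -1.     -0.    ]
 [-1.      0.0093  0.    ]
 [-0.      0.     -1.    ]] 3.8167 [ 40.7194  16.6539  -7.5198  -0.0041 -65.8268 -41.2494]
[0.5179 0.1704 0.3846] [[-1.      0.0048  0.001 ]
 [ 0.0049  0.9697  0.2443]
 [ 0.0002  0.2443 -0.9697]] [[282.9328   0.     320.0051]
 [  0.     282.9328 198.2121]
 [  0.       0.       1.    ]]
shoulder [([316.7, 178.2], 0.68), ([241.3, 172.9], 0.68), ([315.0, 257.4], 0.59)]
blank [([244.6, 168.0], 0.93), ([316.3, 173.6], 0.6)]
collet_face []
rack [([321.0, 115.7], 0.61)]
[319.365  183.2277]
[319.2881 190.6234]
(array([0.5176, 0.2322, 0.0781]), [np.float64(0.00038075154299590646), np.float64(0.00038075154299591237)])
```

View pics/c.png

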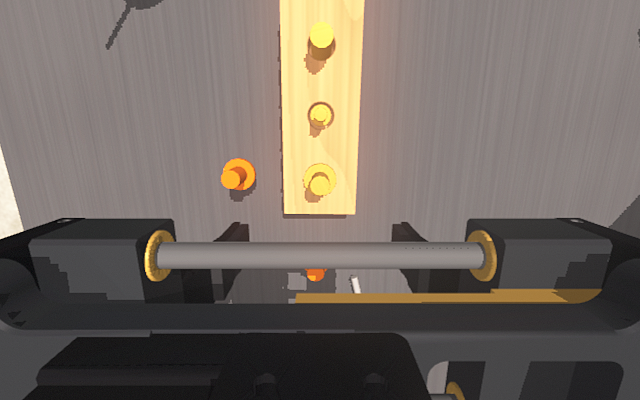

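The wrist view shows the bar at (321,35), the pin at (320,113) and the flanged brass blank with its boss top at about (319.5,186) and flange centre at about (319.5,179). The orange piece is beside the rack at (238,176). I'll refine the position.

Run:
```python
from h import *
np.set_printoptions(precision=4,suppress=True)
a=imaging.capture("wrist");A=imaging.capture("scene");B=imaging.capture("side")
print(tri([ray(a,(319.5,186)),ray(A,(374.4,203.6)),ray(B,(347.6,258.4))]))
print(onz(a,(319.5,186),.082),onz(a,(319.5,179),.048))
print(r.sense()["tcp_pos"])
# bar/pin tops z .076
print(onz(a,(321,35),.076),onz(a,(320,112),.076))
cv2.imwrite("pics/d.png",cv2.resize(a["frame"][150:220,270:370],(800,560),interpolation=cv2.INTER_CUBIC))
```

```text
(array([0.5182, 0.233 , 0.079 ]), [np.float64(0.0006860847671905739), np.float64(0.0005928708717704731), np.float64(0.0008576532513865732)])
[0.5188 0.2328 0.082 ] [0.5188 0.2312 0.048 ]
[0.5186 0.2356 0.2226]
[0.5176 0.0828 0.076 ] [0.5184 0.1552 0.076 ]
```

View pics/d.png

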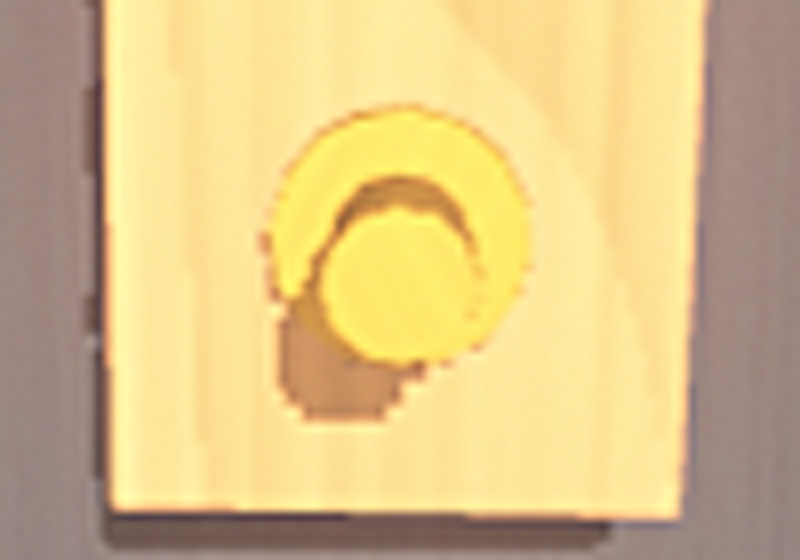

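The crop puts the boss top at (320,185.6) and the flange centre at (320,179), so the axis is at about (0.518, 0.232) with the top at about z 0.08. I'll descend and grip.

apply_moves --moves '[[[0.0034,0.0003,0.04],0],[[0,0,0.04],0],[[0,0,0.04],0],[[0,0,0.03],0],[[0,0,0.0],0]]' --hand 0.06

```text
time_s: 4.68
tcp_pos: [0.5142, 0.2293, 0.0662]
ee_rot: [[-0.001, -1.0, -0.012], [-1.0, 0.001, -0.008], [0.008, 0.011, -1.0]]
wrist_force: [-1.2, -0.3, -0.3]
gripper_width: 0.734
gripper_force: 0.0
```

apply_moves --moves '[[[0,0,0.01],0],[[0,0,0.009],0],[[0,0,0],0],[[0,0,0],0]]'

```text
time_s: 5.02
tcp_pos: [0.519, 0.2327, 0.0547]
ee_rot: [[0.0, -1.0, 0.002], [-1.0, -0.0, 0.001], [-0.001, -0.002, -1.0]]
wrist_force: [-0.2, 0.1, -0.2]
gripper_width: 0.69
gripper_force: 0.0
```

apply_moves --moves '[[[0,0,0],0],[[0,0,0],0],[[0,0,0],0],[[0,0,0],0],[[0,0,0],0]]' --hand 0.0

```text
time_s: 5.43
tcp_pos: [0.5185, 0.2323, 0.0539]
ee_rot: [[0.0, -1.0, 0.001], [-1.0, -0.0, 0.0], [-0.0, -0.001, -1.0]]
wrist_force: [1.1, -0.8, -0.2]
gripper_width: 0.394
gripper_force: 0.0
```

apply_moves --moves '[[[0,0,0],0],[[0,0,0],0],[[0,0,0],0]]'

```text
time_s: 5.68
tcp_pos: [0.5186, 0.2323, 0.0537]
ee_rot: [[0.0, -1.0, 0.001], [-1.0, -0.0, 0.0], [-0.0, -0.001, -1.0]]
wrist_force: [1.2, 0.4, -0.7]
gripper_width: 0.242
gripper_force: 30.0
```

apply_moves --moves '[[[0,0,-0.015],0],[[0,0,-0.03],0],[[0,0,-0.04],0],[[0,0,-0.04],0],[[0,0,-0.025],0]]'

```text
time_s: 6.1
tcp_pos: [0.519, 0.2325, 0.2069]
ee_rot: [[0.0, -1.0, 0.003], [-1.0, -0.0, 0.002], [-0.002, -0.003, -1.0]]
wrist_force: [1.4, -0.5, -2.7]
gripper_width: 0.244
gripper_force: 30.0
```

apply_moves --moves '[[[0.02,0,0],0],[[0.04,0,0],0],[[0.04,0,0],0],[[0.04,0,0],0],[[0.04,0,0],0]]'

```text
time_s: 6.52
tcp_pos: [0.5168, 0.0505, 0.2025]
ee_rot: [[0.001, -1.0, -0.003], [-1.0, -0.001, -0.0], [0.0, 0.003, -1.0]]
wrist_force: [0.6, 0.1, -3.2]
gripper_width: 0.245
gripper_force: 30.0
```

apply_moves --moves '[[[0.04,0,0],0],[[0.03,0,0],0],[[0,0,0],0],[[0,0,0],0],[[0,0,0],0]]'

```text
time_s: 6.93
tcp_pos: [0.5177, -0.0178, 0.2027]
ee_rot: [[-0.001, -1.0, -0.002], [-1.0, 0.001, 0.0], [-0.0, 0.002, -1.0]]
wrist_force: [-0.2, 0.8, -3.5]
gripper_width: 0.248
gripper_force: 30.0
```

Run:
```python
from h import *
np.set_printoptions(precision=4,suppress=True)
a=imaging.capture("wrist");A=imaging.capture("scene");B=imaging.capture("side");s=r.sense();print(s["tcp_pos"],s["time_s"],s["gripper_width"],s["wrist_force"],s["ee_rot"])
P=[]
for p,n in((a,"wrist"),(A,"scene"),(B,"side")):
    d=models.place_of(p,"collet_face");print(n,[(px(q["at"]).round(1).tolist(),round(q["confidence"],2)) for q in d][:3])
    if d: P.append(ray(p,px(d[0]["at"]));print(onz(p,px(d[0]["at"]),.095))
    print([(px(q["at"]).round(1).tolist(),round(q["confidence"],2)) for q in models.place_of(p,"shoulder")][:4])
if len(P)>1:print(tri(P))
u,v=proj(a,[.512,-.143,.095]).astype(int);print(u,v)
v0=max(0,v-50);u0=max(0,u-60)
c=cv2.resize(a["frame"][v0:v0+100,u0:u0+120],None,fx=4,fy=4,interpolation=cv2.INTER_CUBIC)
im=np.zeros((400,800,3),np.uint8);im[:,:480]=c
x,y=proj(B,s["tcp_pos"]).astype(int);im[:,480:]=cv2.resize(B["frame"][y-50:y+50,x-40:x+40],(320,400),interpolation=cv2.INTER_CUBIC)
print(u0,v0,x-40,y-50)
cv2.imwrite("pics/e.png",im)
```

```text
File "<stdin>", line 7
    if d: P.append(ray(p,px(d[0]["at"]));print(onz(p,px(d[0]["at"]),.095))
                                        ^
SyntaxError: invalid syntax
```

```bash
cat > look.py <<'E'
import sys
from h import *
np.set_printoptions(precision=4,suppress=True)
a=imaging.capture("wrist");A=imaging.capture("scene");B=imaging.capture("side");s=r.sense();print(s["tcp_pos"],s["time_s"],s["gripper_width"],s["wrist_force"],s["ee_rot"])
P=[]
for p,n in((a,"wrist"),(A,"scene"),(B,"side")):
    d=models.place_of(p,"collet_face");print(n,[(px(q["at"]).round(1).tolist(),round(q["confidence"],2)) for q in d][:3])
    if d: P.append(ray(p,px(d[0]["at"])));print(onz(p,px(d[0]["at"]),.095))
    print([(px(q["at"]).round(1).tolist(),round(q["confidence"],2)) for q in models.place_of(p,"shoulder")][:4], proj(p,s["tcp_pos"]-[0,0,.013]))
if len(P)>1:print(tri(P))
u,v=proj(a,[.512,-.143,.095]).astype(int);print(u,v)
v0=max(0,v-50);u0=max(0,u-60)
c=cv2.resize(a["frame"][v0:v0+100,u0:u0+120],None,fx=4,fy=4,interpolation=cv2.INTER_CUBIC)
im=np.zeros((400,800,3),np.uint8);im[:,:480]=c
x,y=proj(B,s["tcp_pos"]).astype(int);im[:,480:]=cv2.resize(B["frame"][y-50:y+50,x-40:x+40],(320,400),interpolation=cv2.INTER_CUBIC)
print(u0,v0,x-40,y-50)
cv2.imwrite(sys.argv[1],im)
E
python3 look.py pics/e.png
```

```text
[ 0.5182 -0.0168  0.2032] 7.0833 0.24614425571988008 [ 0.9066  0.365  -3.8882] [[ 0.0015 -1.     -0.0006]
 [-1.     -0.0015  0.0001]
 [-0.0001  0.0006 -1.    ]]
wrist [([328.0, 60.6], 0.65)]
[ 0.5101 -0.1394  0.095 ]
[([317.5, 231.2], 0.62)] [318.5707 231.2143]
scene []
[([305.5, 137.2], 0.71), ([406.7, 237.1], 0.5)] [305.357  136.6007]
side [([381.2, 142.8], 0.61)]
[ 0.5115 -0.1336  0.095 ]
[([332.7, 313.4], 0.72), ([301.3, 180.3], 0.71), ([370.6, 144.8], 0.66), ([303.3, 254.6], 0.6)] [372.9    145.8727]
(array([ 0.511 , -0.1405,  0.0888]), [np.float64(0.0011351260040085693), np.float64(0.0011351260040087146)])
325 56
265 6 333 91
```

View pics/e.png

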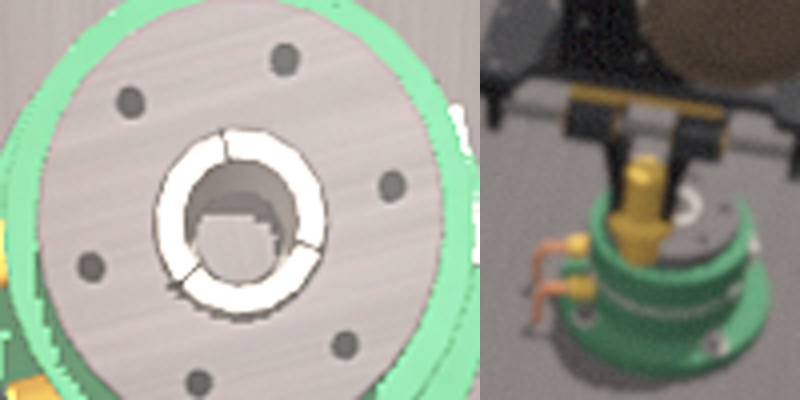

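The blank hangs straight in the fingers. The collet mouth ring is centred at about wrist px (325,61.8). I'll move closer and measure again.

apply_moves --moves '[[[0.035,0.0025,0],0],[[0.035,0.0025,0],0],[[0,0,0],0],[[0,0,0],0],[[0,0,0],0]]'

```text
time_s: 7.8
tcp_pos: [0.5134, -0.0879, 0.2036]
ee_rot: [[-0.001, -1.0, 0.0], [-1.0, 0.001, 0.0], [-0.0, -0.0, -1.0]]
wrist_force: [0.3, 0.9, -3.4]
gripper_width: 0.246
gripper_force: 30.0
```

```bash
python3 look.py pics/f.png
python3 - <<'E'
from h import *
a=imaging.capture("wrist");s=r.sense();t=s["tcp_pos"];print(t)
e=[]
for z in(-.009,-.013): print(proj(a,t+[0,0,z]))
im=cv2.resize(a["frame"][80:280,220:420],(600,600),interpolation=cv2.INTER_CUBIC);cv2.imwrite("pics/g.png",im)
E
```

```text
[ 0.5135 -0.0871  0.2036] 7.95 0.23793969599841466 [ 1.0748  0.7027 -3.5481] [[ 0.0012 -1.      0.0002]
 [-1.     -0.0012  0.0001]
 [-0.0001 -0.0002 -1.    ]]
wrist [([322.8, 141.6], 0.64)]
[ 0.5103 -0.1397  0.095 ]
[([317.9, 233.1], 0.95)] [319.1208 230.6243]
scene [([277.2, 153.9], 0.47), ([251.7, 218.2], 0.46)]
[ 0.5201 -0.1365  0.095 ]
[([408.2, 240.4], 0.72), ([289.4, 127.4], 0.57)] [288.9898 128.7638]
side [([382.6, 142.2], 0.66)]
[ 0.5082 -0.1369  0.095 ]
[([332.8, 314.2], 0.88), ([380.0, 124.5], 0.82), ([304.4, 253.5], 0.64)] [380.3617 126.8435]
(array([ 0.5108, -0.1419,  0.09  ]), [np.float64(0.0024812227954345268), np.float64(0.0033787118660346047), np.float64(0.002066086033671537)])
320 138
260 88 340 72
[ 0.51336825 -0.08755554  0.20354054]
[319.41418738 231.48344103]
[319.4248607  229.29913646]
```

View pics/g.png

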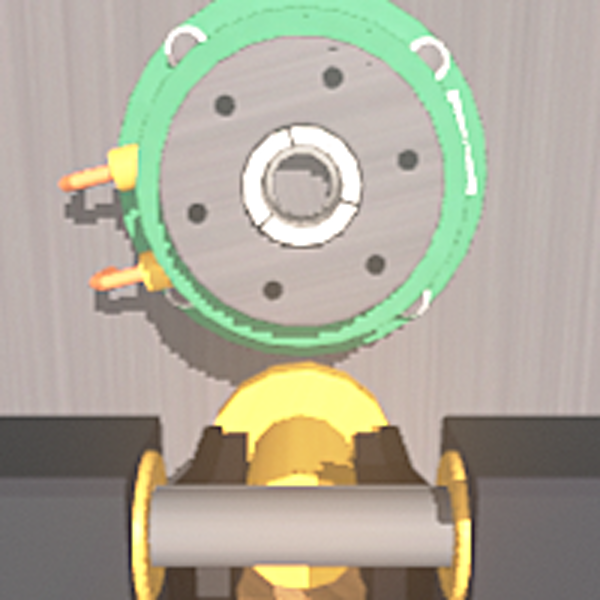

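Run:
```python
from h import *
np.set_printoptions(precision=4,suppress=True)
a=imaging.capture("wrist");s=r.sense();t=s["tcp_pos"];print(t,a["eye"],s["time_s"])
g=a["frame"]
for z in(-.0057,-.0137): print(proj(a,t+[0,-.02,z]),proj(a,t+[.02,0,z]),proj(a,t+[-.02,0,z]))
print(onz(a,(320.7,142),.095),onz(a,(319.4,142),.095),onz(a,(320.7,141),.095))
# ring ellipse fit (bright) 
hsv=cv2.cvtColor(g,cv2.COLOR_BGR2HSV)
m=((hsv[...,2]>235)&(hsv[...,1]<25)).astype(np.uint8);m2=np.zeros_like(m);m2[115:170,295:347]=m[115:170,295:347]
c=np.vstack(cv2.findContours(m2,0,1)[0]);print(cv2.fitEllipse(cv2.convexHull(c)))
y=((hsv[...,0]>18)&(hsv[...,0]<35)&(hsv[...,1]>110)).astype(np.uint8)
for row in range(199,216,3): 
    q=np.where(y[row,270:370])[0]; print(row,(q.min()+270,q.max()+270,(q.min()+q.max())/2+270) if len(q) else None)
```

```text
[ 0.5134 -0.0876  0.2035] [ 0.5131 -0.1528  0.3655] 8.35
[319.4208 202.799 ] [287.7017 233.3765] [351.0917 233.4413]
[319.4422 199.5559] [289.0435 228.9449] [349.7937 229.0075]
[ 0.5124 -0.1391  0.095 ] [ 0.5136 -0.1391  0.095 ] [ 0.5124 -0.14    0.095 ]
((320.10205078125, 141.62742614746094), (38.52263641357422, 39.314125061035156), 9.604496955871582)
199 None
202 (np.int64(312), np.int64(328), np.float64(320.0))
205 (np.int64(306), np.int64(336), np.float64(321.0))
208 (np.int64(302), np.int64(339), np.float64(320.5))
211 (np.int64(298), np.int64(343), np.float64(320.5))
214 (np.int64(296), np.int64(345), np.float64(320.5))
```

apply_moves --moves '[[[0.0267,-0.0001,0],0],[[0.026,-0.0001,0],0],[[0,0,0.03],0],[[0,0,0.03],0],[[0,0,0],0]]'

```text
time_s: 8.77
tcp_pos: [0.5088, -0.1404, 0.1379]
ee_rot: [[-0.003, -1.0, -0.013], [-1.0, 0.003, 0.002], [-0.002, 0.013, -1.0]]
wrist_force: [-1.2, 0.6, -5.1]
gripper_width: 0.243
gripper_force: 30.0
```

apply_moves --moves '[[[0,0,0],0],[[0,0,0],0],[[0,0,0],0],[[0,0,0.002],0],[[0,0,0.002],0]]'

```text
time_s: 9.18
tcp_pos: [0.5145, -0.1403, 0.1409]
ee_rot: [[0.001, -1.0, 0.003], [-1.0, -0.001, -0.0], [0.0, -0.003, -1.0]]
wrist_force: [-0.1, -0.6, -3.6]
gripper_width: 0.242
gripper_force: 30.0
```

apply_moves --moves '[[[0,0,0.002],0],[[0,0,0.002],0],[[0,0,0.002],0],[[0,0,0],0],[[0,0,0],0]]'

```text
time_s: 9.6
tcp_pos: [0.5135, -0.1405, 0.1333]
ee_rot: [[0.0, -1.0, -0.0], [-1.0, -0.0, -0.0], [0.0, 0.0, -1.0]]
wrist_force: [-0.1, -0.3, -3.7]
gripper_width: 0.244
gripper_force: 30.0
```

apply_moves --moves '[[[0,0,0.0015],0],[[0,0,0.0015],0],[[0,0,0.0015],0],[[0,0,0],0],[[0,0,0],0]]'

```text
time_s: 10.02
tcp_pos: [0.5135, -0.1404, 0.1288]
ee_rot: [[-0.0, -1.0, -0.0], [-1.0, 0.0, 0.0], [-0.0, 0.0, -1.0]]
wrist_force: [0.7, 1.1, -3.9]
gripper_width: 0.243
gripper_force: 30.0
```

apply_moves --moves '[[[0,0,0.0015],0],[[0,0,0.0015],0],[[0,0,0.001],0],[[0,0,0],0],[[0,0,0],0]]'

```text
time_s: 10.43
tcp_pos: [0.5135, -0.1404, 0.1249]
ee_rot: [[-0.0, -1.0, -0.0], [-1.0, 0.0, 0.0], [-0.0, 0.0, -1.0]]
wrist_force: [-0.4, 1.7, -3.2]
gripper_width: 0.245
gripper_force: 30.0
```

apply_moves --moves '[[[0,0,0.0015],0],[[0,0,0.0015],0],[[0,0,0.0015],0],[[0,0,0.0015],0],[[0,0,0],0]]'

```text
time_s: 10.85
tcp_pos: [0.5137, -0.1405, 0.1197]
ee_rot: [[0.0, -1.0, 0.0], [-1.0, -0.0, -0.0], [0.0, -0.0, -1.0]]
wrist_force: [-1.6, 3.2, 3.1]
gripper_width: 0.246
gripper_force: 30.0
```

apply_moves --moves '[[[0,0,0.0015],0],[[0,0,0.0015],0],[[0,0,0.0015],0],[[0,0,0],0],[[0,0,0],0]]'

```text
time_s: 11.27
tcp_pos: [0.5138, -0.1404, 0.1158]
ee_rot: [[0.001, -1.0, 0.001], [-1.0, -0.001, -0.0], [0.0, -0.001, -1.0]]
wrist_force: [-3.2, 4.2, 6.2]
gripper_width: 0.243
gripper_force: 30.0
```

apply_moves --moves '[[[-0.0005,0.0004,0.001],0],[[0,0,0.001],0],[[0,0,0.001],0],[[0,0,0],0],[[0,0,0],0]]'

```text
time_s: 11.68
tcp_pos: [0.5138, -0.1402, 0.1131]
ee_rot: [[0.001, -1.0, 0.002], [-1.0, -0.001, -0.001], [0.001, -0.002, -1.0]]
wrist_force: [-3.2, 3.9, 8.2]
gripper_width: 0.249
gripper_force: 30.0
```

apply_moves --moves '[[[0,0,0.001],0],[[0,0,0.001],0],[[0,0,0],0],[[0,0,0],0]]'

```text
time_s: 12.02
tcp_pos: [0.5138, -0.1402, 0.1114]
ee_rot: [[0.001, -1.0, 0.002], [-1.0, -0.001, -0.001], [0.001, -0.002, -1.0]]
wrist_force: [-2.5, 4.7, 8.2]
gripper_width: 0.24
gripper_force: 30.0
```

apply_moves --moves '[[[-0.0004,0.0003,0.001],0],[[0,0,0.0005],0],[[0,0,0],0],[[0,0,0],0]]'

```text
time_s: 12.35
tcp_pos: [0.5137, -0.1401, 0.11]
ee_rot: [[0.001, -1.0, 0.002], [-1.0, -0.001, -0.001], [0.001, -0.002, -1.0]]
wrist_force: [-3.1, 2.9, 8.3]
gripper_width: 0.243
gripper_force: 30.0
```

apply_moves --moves '[[[0,0,0.001],0],[[0,0,0.0005],0],[[0,0,0],0],[[0,0,0],0]]'

```text
time_s: 12.68
tcp_pos: [0.5138, -0.1401, 0.1087]
ee_rot: [[0.001, -1.0, 0.002], [-1.0, -0.001, -0.001], [0.001, -0.002, -1.0]]
wrist_force: [-2.7, 3.3, 10.5]
gripper_width: 0.241
gripper_force: 30.0
```

apply_moves --moves '[[[0,0,0.0005],0],[[0,0,0.0005],0],[[0,0,0],0],[[0,0,0],0]]'

```text
time_s: 13.02
tcp_pos: [0.5138, -0.1401, 0.1086]
ee_rot: [[0.001, -1.0, 0.003], [-1.0, -0.002, -0.002], [0.002, -0.003, -1.0]]
wrist_force: [-5.6, 3.6, 14.7]
gripper_width: 0.245
gripper_force: 30.0
```

apply_moves --moves '[[[0,0,0.0005],0],[[0,0,0.0005],0],[[0,0,0],0],[[0,0,0],0]]'

```text
time_s: 13.35
tcp_pos: [0.5138, -0.1401, 0.1085]
ee_rot: [[0.002, -1.0, 0.003], [-1.0, -0.002, -0.002], [0.002, -0.003, -1.0]]
wrist_force: [-7.4, 5.6, 18.9]
gripper_width: 0.249
gripper_force: 30.0
```

The height has stalled at 0.1085 while the force rises, so this is the hard stop, at the expected height. I'll relieve the side load, push a little more and check.

apply_moves --moves '[[[-0.0005,0.0006,0.0005],0],[[0,0,0.0005],0],[[0,0,0],0],[[0,0,0],0],[[0,0,0],0]]'

```text
time_s: 13.77
tcp_pos: [0.5138, -0.14, 0.1085]
ee_rot: [[0.002, -1.0, 0.004], [-1.0, -0.002, -0.003], [0.003, -0.004, -1.0]]
wrist_force: [-7.0, 4.1, 23.8]
gripper_width: 0.246
gripper_force: 30.0
```

Run:
```python
from h import *
np.set_printoptions(precision=4,suppress=True)
A=imaging.capture("scene");B=imaging.capture("side");s=r.sense();print(s["tcp_pos"],s["time_s"],s["gripper_width"],s["gripper_force"],s["wrist_force"])
im=np.zeros((400,800,3),np.uint8)
im[:,:400]=cv2.resize(A["frame"][115:195,238:318],(400,400),interpolation=cv2.INTER_CUBIC)
im[:,400:]=cv2.resize(B["frame"][105:185,340:420],(400,400),interpolation=cv2.INTER_CUBIC)
cv2.imwrite("pics/k.png",im)
```

```text
[ 0.5138 -0.14    0.1085] 13.8667 0.2483842967167819 30.03714689053595 [-5.4522  4.4484 23.3143]
```

View pics/k.png

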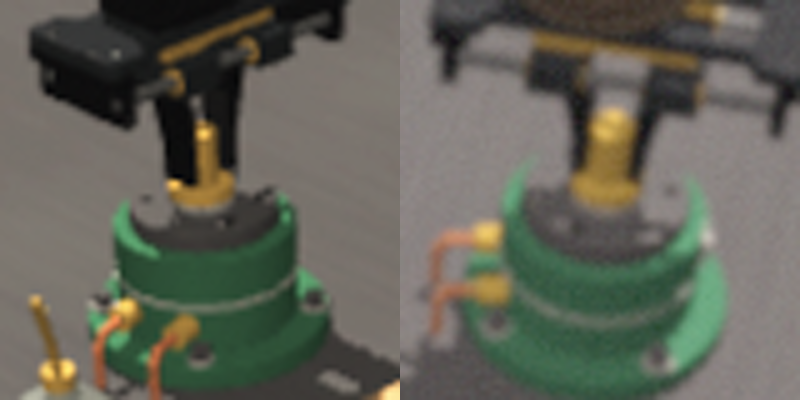

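Both views show the flange seated on the collet face, at about scene (279,153) and side (381,143). The push is steady at about 27 N and the grip is not slipping. Handing in.

```bash
python3 -c "
from station import r
print(r.finish_job())"
```

```text
the job is handed in; nothing more can be done
None
```

The flanged brass blank is seated in the collet of the green closer, its flange down on the collet face, and the arm is still holding it there with a push of about 27 N; I handed the job in and no verdict came back.

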